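# Put the tea tin away in the chest with the flush sliding lid

## Task

The tea tin on the tray belongs in the wooden tea chest, in the well that the chest's sliding panel is covering. First set the sugar jar that someone left on the panel upright in the middle of the cork coaster, then slide the panel fully open (it is flush and has no grip, so press down on it and drag), set the tin upright in the uncovered well, and slide the panel fully shut over it. Put things down rather than dropping them, and leave the mugs, bowl, spoon, coffee pack and moka pot where they are.

Things in the scene. Friction and masses are not known exactly. Their poses are not given: they have to be found in the camera images.
- chest: Wooden tea chest, fixed, 172 (x) by 268 (y) by 95 mm high; origin at the centre of its underside, z up. Two wells along y, each 152 (x) by 122 mm (y), floors 8 mm above the origin, centred at y = +65 and -65 mm; 8 mm divider, top at 84 mm. The -y well is filled with tea sachets up to 66 mm, the +y well is empty with 79 mm of height under the panel, which covers one well at a time.
- panel (a joint): Position of the flush sliding panel in m: 0 = fully shut, over the chest's +y well; grows as the panel slides toward the chest's -y; 0.128 = fully open, over the sachets. It starts within 20 mm of shut. Dragging it takes about 2 N; it stays where it is left.
- panel_top (a point): Centre of the panel's top face, moving with the panel; its axes are the chest's. Light-wood board 158 (x) by 124 (y) by 8 mm thick, no handle or recess, its top flush with the chest's rim, 95 mm above the counter.
- well (a point): Centre of the inner floor of the chest's +y well, 8 mm above the counter; axes as the chest's.
- tin_c (a point): Plain steel rectangular tea tin, 46 mm wide (x) by 100 mm long (y) by 70 mm high, its lid (the top 12 mm) 48 by 102 mm; about 0.22 kg. This point is its centre, 35 mm above its underside; z up. It stands in the tray.
- jar_c (a point): White round sugar jar with a wooden lid, 58 mm in diameter up to 60 mm from its underside, then narrowing to the lid (the top 16 mm, 52 mm wide); 90 mm high in all, about 0.28 kg. This point is on its axis, 45 mm above its underside; z up. It starts standing on the panel.
- coaster_top (a point): Centre of the top of the round cork coaster, 96 mm in diameter, 6 mm thick, fixed on the counter.
- tray: Light-wood tray, fixed, 220 (x) by 300 (y) mm, rim 25 mm high and 7 mm thick, floor about 7 mm thick; origin at the centre of its underside. The tin stands near its -x side, the mugs and bowl along its +x side.
- mug_a: Terracotta mug, 76 mm in diameter, 78 mm high, handle at its +y, on the tray; origin at the centre of its foot. Leave alone.
- mug_b: Second terracotta mug like the first, on the tray. Leave alone.
- bowl: Small black bowl of sachets, 80 mm across, about 55 mm high, on the tray between the mugs; origin under its centre. Leave alone.
- spoon: Coffee spoon, steel bowl and wooden handle, 140 mm long, lying on the counter between robot and coaster; origin under its middle, x along it. Leave alone.
- pack: Cardboard coffee pack, 55 by 85 mm, 160 mm high, at the back of the counter; origin under its centre. Leave alone.
- moka: Aluminium moka pot, 90 mm across, 160 mm high, at the back of the counter; origin under its centre. Leave alone.
There are look-alikes about, which are no part of the job. Leave any green or red look-alike of the part that bears jar_c alone. Several things look just like the part that bears coaster_top: the one meant starts farthest to the robot's left.

How it is judged:
By the outcome, as a careful person would: the job done as asked, in the order asked, and still so for the second after the job is handed in, with the robot touching nothing.
It also fails if it takes over 72 s, if anything falls off the work surface, if the arm or the gripper's body presses on something with over 40 N, if the wrist force passes 120 N, or if a joint passes its speed limit or range.

## Robot

A 6-joint arm with a two-finger parallel gripper is mounted at the origin on the work surface. World frame = base frame: x ahead of the robot, y to its left, z up, the work surface at z = 0. Lengths are in m, angles in rad, forces in N, time in s.
With the tool pointing down it reaches from about 0.275 to 1 m from the base axis. Payload 8.4 kg.
Tool frame: the origin (TCP) lies at the very end of the fingers, on their centre line; the grasp point (between the pads) lies 19 mm behind it; z points along the fingers, y is the line along which they close (so a half turn about z gives the same grasp; the last joint's range is limited). The gripper opens to 85 mm and grips with 20 to 120 N. Pads are 22 mm wide; open, the fingers measure 114 mm over their backs; the gripper's body (76 mm by 85 mm) begins 54 mm behind the grasp point. The pads swing forward as they close: fully open they stand 13 mm farther back than shut.
Start: joints at [1.21, 0.353, 1.633, -0, 1.155, -0.002], TCP at [0.219, 0.585, 0.231] pointing down, gripper open.
Joint ranges: [-2.63, 2.63], [-0.92, 2.1], [0.06, 2.66], [-1.3, 4.44], [0, 2.69], [-3.02, 3.02]. Speed limits (rad/s): [2.22, 2.22, 2.79, 3.14, 3.14, 3.14].

## Interface

Orientations are given as [roll, pitch, yaw] about the fixed x, y, z axes, in that order (R = Rz(yaw) Ry(pitch) Rx(roll)).
In Python, from station import goto, move_l, move_j, gripper_open, gripper_close, hold, inverse_kinematics, sense, read_camera, PlanningError, job_done gives the robot as it stands. Calls block until the motion is done:
- goto(position, orientation): joint-space move of the TCP to a pose.
- move_l(position, ori=None, feed=0.15, force_limit=None): straight line of the TCP; ori=None keeps the orientation; feed is the mean speed in m/s. With force_limit (N) it stops when the force on the tool has changed by that much, and returns True; else False.
- move_j(angles): joint-space move.
- gripper_open() and gripper_close(): open the fingers fully, or close them until they stop; the grip force is fixed at half the most.
- hold(seconds).
- inverse_kinematics(position, orientation): joint angles nearest the present ones, or None.
- sense(): the state.
- read_camera(name): name is "scene" or "top" or "wrist"; returns a dict with "pixels" (480x640x3 uint8, blue, green, red), "camera_matrix" (3x3 intrinsics, pixels), "origin" and "orientation" of the camera in the world. Camera axes: x right, y up, looking along -z (the intrinsics and any distortion apply to the point x, -y, -z); pixel columns grow to the right and rows downward; lengths in m; the calibration is good to about 2 mm. A picture is of the moment at which its call begins. There is no depth.
A pose or a line that the arm cannot do raises PlanningError and nothing moves.
- job_done(): hands the job in; it is judged then, once.
The state is a dict: "time": time; "q": joint angles; "joint_velocities": joint speeds; "joint_efforts": joint torques, N m; "ee_pos": TCP position; "ee_rot": TCP orientation; "wrist_force": force on the tool from outside, world axes, zero at the start; "moment": the same for the moment, N m; "finger_gap": finger opening in m; "grip_force": force on a finger pad.
Only numpy, scipy, OpenCV 4.12 (cv2) and the standard library are available. Lean on these libraries where they do the work, as an engineer would, in place of code of your own. Each camera call takes 0.05 s, during which the arm holds its last target. There are 200 camera calls.

## Working session

There is one attempt and no reset: what is moved stays moved. The work goes in short steps, each a Python script; the robot and the scene stay as the last script left them, time stands still between calls to the robot, and variables do not carry over. Pictures are saved under pics/ and viewed, at most 11 in all, crops included, and the job is handed in when it is done.

```bash
ls; mkdir -p pics
cat > h.py <<'E'
import numpy as np, cv2
from station import *
from scipy.spatial.transform import Rotation as Ro
def shot(n,f):
    c=read_camera(n); cv2.imwrite(f'pics/{f}.png',c['pixels'])
    np.savez(f'pics/{f}.npz',K=c['camera_matrix'],o=np.array(c['origin'],float),r=np.array(c['orientation'],float)); return c
def px2w(f,u,v,z):
    d=np.load(f'pics/{f}.npz'); K=d['K']; r=d['r']
    R=r if r.shape==(3,3) else (Ro.from_euler('xyz',r).as_matrix() if r.size==3 else None)
    ray=R@np.array([(u-K[0,2])/K[0,0],-(v-K[1,2])/K[1,1],-1.])
    return d['o']+ray*(z-d['o'][2])/ray[2]
E
python3 - <<'E'
from h import *
for n in('top','scene'):
    c=shot(n,n+'0'); print({k:c[k] for k in c if k!='pixels'})
print(sense())
E
```

```text
pics
{'camera_matrix': array([[465.95827199,   0.        , 324.26665426],
       [  0.        , 465.95827199, 245.36665681],
       [  0.        ,   0.        ,   1.        ]]), 'origin': array([0.45186867, 0.02442841, 1.03079122]), 'orientation': array([ 0.12184391, -0.02827615, -1.58262807])}
{'camera_matrix': array([[550.49690493,   0.        , 319.39565674],
       [  0.        , 550.49690493, 243.12711493],
       [  0.        ,   0.        ,   1.        ]]), 'origin': array([ 1.23440238, -0.0744285 ,  0.80220061]), 'orientation': array([ 0.77989345, -0.00654553,  1.47092213])}
{'time': 0.1, 'q': array([ 1.20961177e+00,  3.53595300e-01,  1.63404970e+00,  1.76390079e-06,
        1.15518436e+00, -2.40454865e-03]), 'joint_velocities': array([-0.00144371, -0.00163106, -0.00290821,  0.00022164, -0.00021537,
        0.00075884]), 'joint_efforts': array([ 1.40549564e-03, -6.06355548e+01, -3.42819214e+01, -8.99214774e-05,
        3.98934368e-03,  1.49771438e-05]), 'ee_pos': array([0.21931235, 0.58481267, 0.23063081]), 'ee_rot': array([-3.14035596e+00, -4.58655883e-06,  2.78281193e+00]), 'wrist_force': array([ 0.17449664,  0.43944721, -0.24656117]), 'moment': array([ 0.01040867, -0.02595236, -0.00899401]), 'grip_force': 0.0, 'finger_gap': 0.08499961927029692}
```

View pics/top0.png

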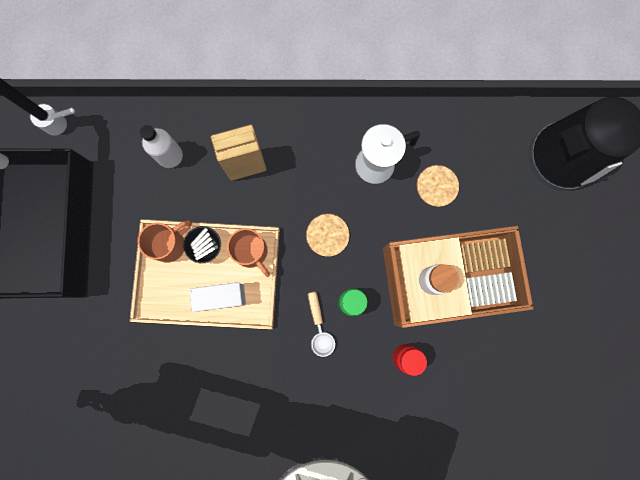

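View pics/scene0.png

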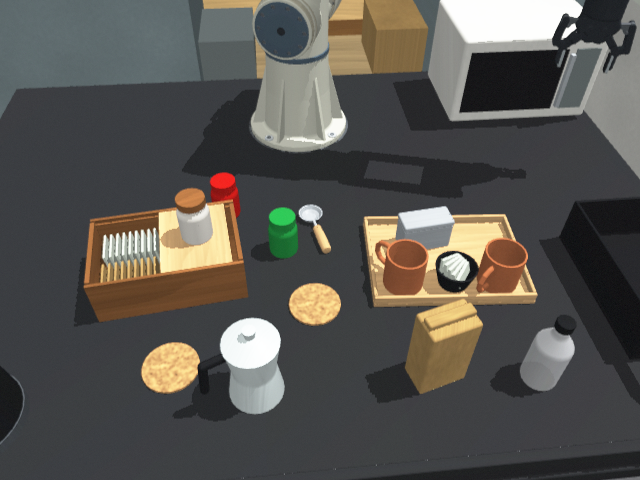

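Top view: white jar with a wooden lid on the panel at (441,279); look-alikes are the green jar (353,302) and the red jar (411,360). Coasters are at (327,235) and (438,186); the leftmost (+y), at (327,235), is the one meant. The tin is at (216,297). Now close crops.

Run:
```python
import cv2
im=cv2.imread('pics/top0.png')
for n,(u,v) in dict(chest=(378,222),tin=(125,215)).items():
    c=cv2.resize(im[v:v+115,u:u+160],None,fx=5,fy=5,interpolation=cv2.INTER_CUBIC)
    for k in range(0,160,20): cv2.putText(c,str(u+k),(k*5,10),0,.4,(255,255,0)); cv2.line(c,(k*5,12),(k*5,22),(255,255,0))
    for k in range(0,115,20): cv2.putText(c,str(v+k),(10,k*5+4),0,.4,(255,255,0)); cv2.line(c,(0,k*5),(8,k*5),(255,255,0))
    cv2.imwrite(f'pics/c_{n}.png',c)
```

```text
(no output)
```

View pics/c_chest.png

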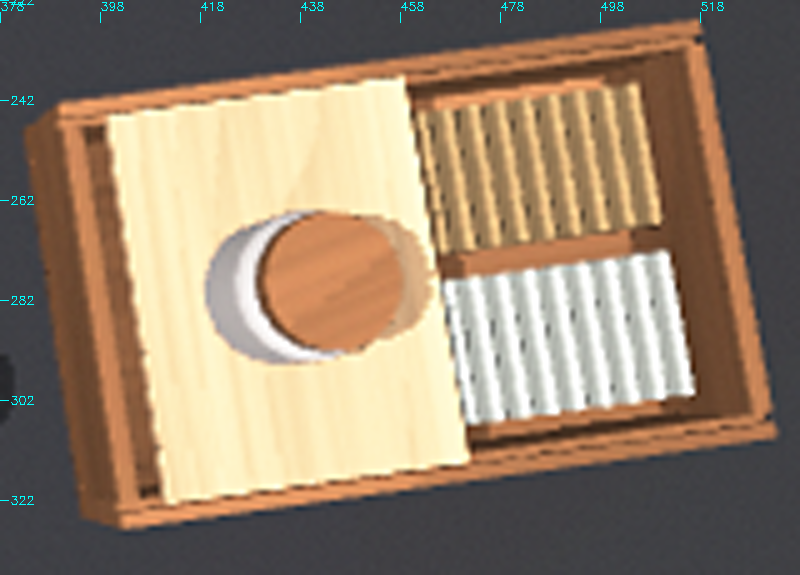

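View pics/c_tin.png

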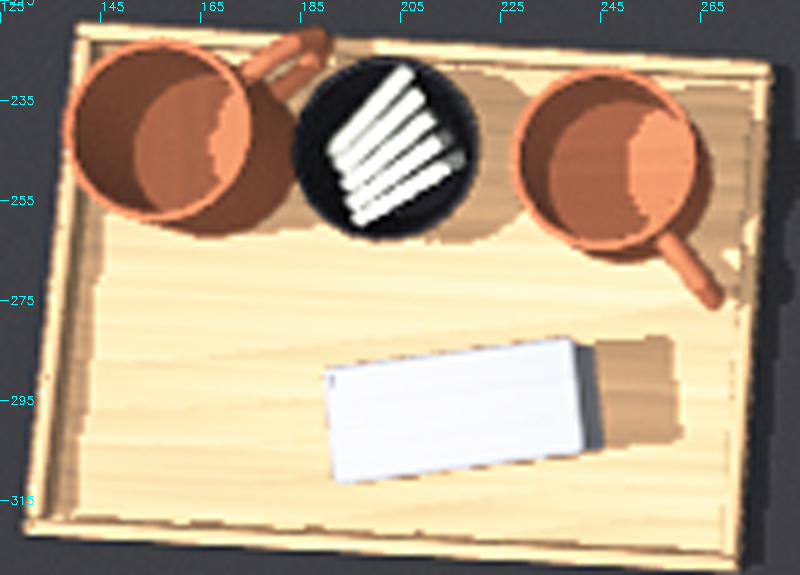

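The crops confirm it: the jar lid is centred at crop (330,283), the panel corners run (107,117)–(468,463) and the panel is about 15 px short of the chest's left wall. The tin lid corners are (325,370), (571,339), (583,453), (337,483).

Run:
```python
from h import *
def W(pts,o,z): return np.array([px2w('top0',(x+.5)/5-.5+o[0],(y+.5)/5-.5+o[1],z) for x,y in pts])
def rect(n,P):
    print(n,'c',P.mean(0).round(4),'sides',[np.linalg.norm(P[i]-P[(i+1)%4]).round(4) for i in range(4)],
     'yaw of +y',[round(float(np.arctan2(*(a-b)[[1,0]]))-np.pi/2,4) for a,b in((P[0],P[1]),(P[3],P[2]))],'yaw x',[round(float(np.arctan2(*(a-b)[[1,0]])),4) for a,b in((P[0],P[3]),(P[1],P[2]))])
C=(378,222);T=(125,215)
rect('chest',W([(60,103),(702,22),(775,435),(122,525)],C,.095))
rect('panel',W([(107,117),(405,77),(468,463),(165,503)],C,.095))
rect('tin',W([(325,370),(571,339),(583,453),(337,483)],T,.077))
rect('tray',W([(78,25),(771,65),(737,570),(24,533)],T,.025))
print('jar',W([(332,283)],C,.185), W([(260,283),(405,283),(332,212),(332,354)],C,.185))
im=cv2.imread('pics/top0.png'); h=cv2.cvtColor(im,cv2.COLOR_BGR2HSV)
m=((h[...,2]>110)&(h[...,1]>40)).astype('uint8'); m[:,:295]=0;m[:,360:]=0;m[:205]=0;m[265:]=0
c=max(cv2.findContours(m,0,1)[0],key=cv2.contourArea); e=cv2.fitEllipse(c); print(e); print('coaster',px2w('top0',*e[0],.006),'d',(e[1][0]+1)*1.025/466)
print('mug',W([(607,158)],T,.085),'bowl',W([(385,148)],T,.062), 'moka',px2w('top0',384,145,.16),'green',px2w('top0',353,302,.09))
```

```text
chest c [ 0.5027 -0.2794  0.095 ] sides [np.float64(0.2684), np.float64(0.1699), np.float64(0.2677), np.float64(0.1708)] yaw of +y [0.1175, 0.1208] yaw x [0.1168, 0.1131]
panel c [ 0.4954 -0.2261  0.095 ] sides [np.float64(0.124), np.float64(0.1575), np.float64(0.1236), np.float64(0.1564)] yaw of +y [0.125, 0.1156] yaw x [0.1178, 0.1153]
tin c [0.4654 0.2174 0.077 ] sides [np.float64(0.0996), np.float64(0.0463), np.float64(0.099), np.float64(0.0457)] yaw of +y [0.1154, 0.1092] yaw x [0.1279, 0.1147]
tray c [0.5159 0.2502 0.025 ] sides [np.float64(0.3001), np.float64(0.2173), np.float64(0.3005), np.float64(0.2177)] yaw of +y [-0.0657, -0.0646] yaw x [-0.0679, -0.0663]
jar [[ 0.49292306 -0.21884485  0.185     ]] [[ 0.49319787 -0.19235678  0.185     ]
 [ 0.49264394 -0.24574842  0.185     ]
 [ 0.51892423 -0.21997121  0.185     ]
 [ 0.46711498 -0.21772685  0.185     ]]
((327.3171081542969, 234.66175842285156), (42.19723892211914, 42.799034118652344), 101.19324493408203)
coaster [ 0.60097283 -0.01310801  0.006     ] d 0.09501538604114187
mug [[0.56702807 0.15570533 0.085     ]] bowl [[0.5747947  0.25090322 0.062     ]] moka [ 0.75360799 -0.11981989  0.16      ] green [ 0.45171495 -0.05992092  0.09      ]
```

Run:
```python
from h import *
print(px2w('scene0',191,199.5,.185),px2w('scene0',315,304,.006))
j=np.array([.4930,-.2190]);c=np.array([.601,-.0131])
y1=np.arctan2(j[1],j[0])+np.pi/2
o=[np.pi,0,y1]
goto([*j,.225],o); s=sense(); print(s['time'],s['q'],s['ee_pos'])
w=shot('wrist','w1')
move_l([*j,.122],feed=.12); gripper_close(); s=sense(); print(s['time'],s['finger_gap'],s['grip_force'],s['ee_pos'],s['wrist_force'])
```

```text
[ 0.5027213  -0.21733393  0.185     ] [ 0.60680245 -0.01440101  0.006     ]
3.0833 [-4.19688816e-01  2.27020380e-01  1.82305698e+00  1.40640529e-04
  1.09152128e+00 -2.78032731e-03] [ 0.49330132 -0.21842135  0.22497255]
4.5333 0.05629179661546251 62.09889211691916 [ 0.49362128 -0.21938336  0.12327208] [-1.79653109  0.61520615  8.56852434]
```

Run:
```python
from h import *
j=np.array([.4930,-.2190]);c=np.array([.601,-.0131])
move_l([*j,.215],feed=.12); s=sense(); print(s['time'],s['finger_gap'],s['grip_force'],s['ee_pos'],s['wrist_force'])
shot('wrist','w2');t=shot('top','t2');
m=shot('scene','s2')
a=cv2.resize(cv2.imread('pics/w1.png'),(400,300));b=cv2.resize(cv2.imread('pics/w2.png'),(400,300))
d=cv2.resize(t['pixels'][200:340,280:540],(400,215)); e=cv2.resize(m['pixels'][130:330,80:350],(400,296))
x=np.zeros((600,800,3),'uint8'); x[:300,:400]=a;x[:300,400:]=b;x[300:515,:400]=d;x[300:596,400:]=e
cv2.imwrite('pics/m2.png',x)
```

```text
5.4583 0.05615487832480882 63.71941194869578 [ 0.49245453 -0.21873655  0.21421375] [-0.80779717 -0.35436431 -2.48298172]
```

View pics/m2.png

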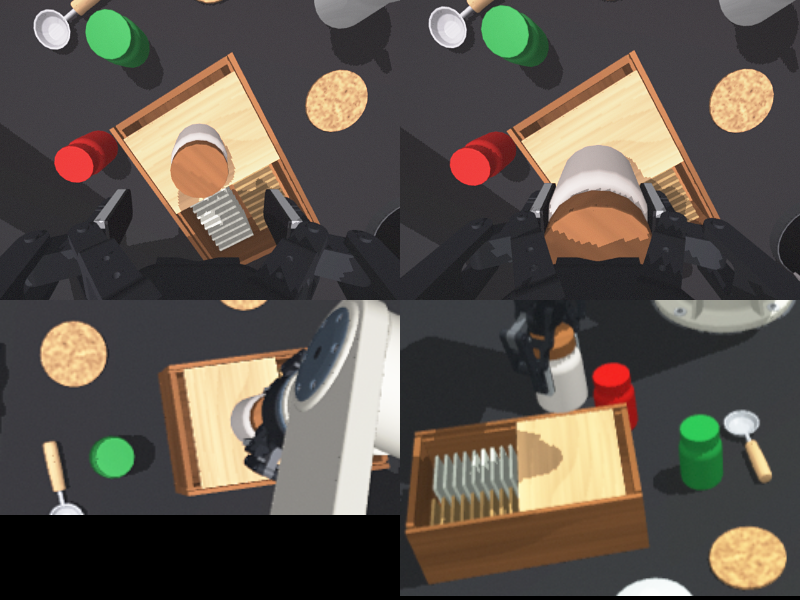

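Jar held and lifted clear of the panel, look-alikes untouched. I'll cross-check jar and coaster using the wrist image (lid at full-res (320,270), coaster (539,161)), then place it.

Run:
```python
from h import *
print('wrist',px2w('w1',320,271,.185),px2w('w1',539,166,.006)) if 0 else print('wrist',px2w('w1',320,270,.185))
# coaster not in same pose issue: w1 full-res centroid by colour
im=cv2.imread('pics/w1.png');h=cv2.cvtColor(im,cv2.COLOR_BGR2HSV)
m=((h[...,2]>110)&(h[...,1]>40)).astype('uint8');m[:,:470]=0;m[:100]=0;m[225:]=0
# this coaster is the other one (0.?,-0.25): compare with top camera
e=cv2.fitEllipse(max(cv2.findContours(m,0,1)[0],key=cv2.contourArea));print(e,px2w('w1',*e[0],.006),px2w('top0',438,186,.006))
c=np.array([.601,-.0131]); y1=np.arctan2(c[1],c[0])+np.pi/2
move_l([*c,.16],ori=[np.pi,0,y1],feed=.18)
move_l([*c,.042],feed=.12); hold(.2); print(sense()['wrist_force'])
print(move_l([*c,.027],feed=.03,force_limit=4)); s=sense(); print(s['time'],s['ee_pos'],s['wrist_force'])
shot('top','t3')
```

```text
wrist [ 0.49641808 -0.21696559  0.185     ]
((538.1390380859375, 160.8103485107422), (90.32071685791016, 106.52867126464844), 45.89643478393555) [ 0.71276626 -0.26297824  0.006     ] [ 0.71052064 -0.26566301  0.006     ]
[-0.32541961 -0.03039777 -2.00919538]
True
8.775 [ 0.60142369 -0.01308182  0.0343982 ] [-0.76506094 -0.26168686  6.22013887]
```

Run:
```python
from h import *
c=np.array([.601,-.0131])
gripper_open(); move_l([*c,.15],feed=.15)
shot('wrist','w4')
ch=np.array([.5027,-.2794]);yw=.118;ey=np.array([-np.sin(yw),np.cos(yw)])
p=np.array([.4954,-.2261])
goto([*p,.16],[np.pi,0,np.arctan2(p[1],p[0])+np.pi/2])
t=shot('top','t4'); s=sense();print(s['time'])
gripper_close()
print(move_l([*p,.085],feed=.04,force_limit=8)); s=sense(); print(s['time'],s['ee_pos'],s['wrist_force'],s['finger_gap'])
a=cv2.resize(t['pixels'][205:265,290:370],(400,300)); cv2.imwrite('pics/m4.png',np.hstack([a,cv2.resize(cv2.imread('pics/w4.png'),(400,300))]))
```

```text
11.1917
True
13.4083 [ 0.4953603  -0.22626452  0.09501398] [-2.21978896  0.38450971  7.07653115] 0.00033961218832970794
```

View pics/m4.png

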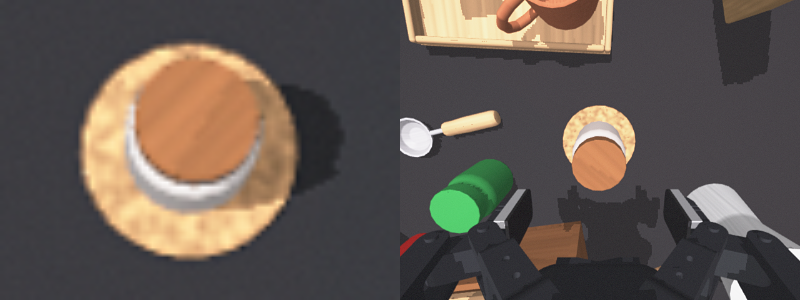

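Jar stands upright on the coaster (lid (329,229), coaster (327.5,235) in the top view, the offset being mostly parallax). The fingers touch the panel at z=0.095. Drag test.

Run:
```python
from h import *
print('jar now',px2w('t4',289.5+197/5,204.5+121/5,.096),'coaster',px2w('t4',289.5+189/5,204.5+151/5,.006))
yw=.118;ey=np.array([-np.sin(yw),np.cos(yw)]);p=np.array([.4954,-.2261])
move_l([*p,.0935],feed=.03); print(sense()['wrist_force'],sense()['ee_pos'])
q=p-.03*ey; print(move_l([*q,.0935],feed=.06)); s=sense(); print(s['time'],s['wrist_force'],s['ee_pos'])
t=shot('top','t5')
im=t['pixels'][222:337,378:538]; cv2.imwrite('pics/m5.png',cv2.resize(im,None,fx=4,fy=4,interpolation=cv2.INTER_CUBIC))
```

```text
jar now [ 0.60008817 -0.01318333  0.096     ] coaster [ 0.60088724 -0.01306887  0.006     ]
[-7.2590031   1.03962457 19.26963565] [ 0.49547423 -0.22657205  0.0949002 ]
False
14.3083 [-6.03381465 -2.17720216 15.53912192] [ 0.49927287 -0.25715167  0.09496663]
```

View pics/m5.png

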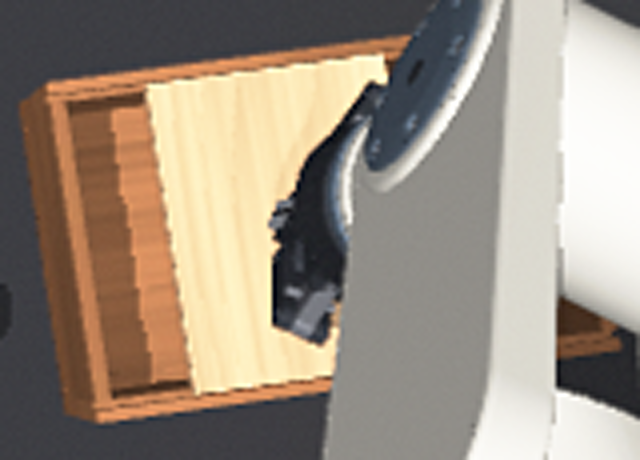

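Run:
```python
from h import *
yw=.118;ey=np.array([-np.sin(yw),np.cos(yw)]);p=np.array([.4954,-.2261])
q=p-.124*ey; print(move_l([*q,.0935],feed=.08,force_limit=None)); s=sense(); print(s['time'],s['wrist_force'],s['ee_pos'])
move_l([*q,.17],feed=.15)
tn=np.array([.4654,.2174]); o=[np.pi,0,np.pi/2+.117]
goto([*tn,.17],o); gripper_open(); s=sense(); print(s['time'],s['q'],s['ee_pos'])
t=shot('top','t6'); w=shot('wrist','w6')
im=cv2.resize(t['pixels'][222:337,378:538],(400,288),interpolation=cv2.INTER_CUBIC); x=np.zeros((300,800,3),'uint8'); x[:288,:400]=im; x[:,400:]=cv2.resize(w['pixels'],(400,300)); cv2.imwrite('pics/m6.png',x)
```

```text
False
15.6833 [-3.60152799 11.07787542 18.14303784] [ 0.51030042 -0.34786048  0.09496643]
19.1667 [4.34161292e-01 2.53006438e-01 1.92830740e+00 3.71836960e-05
 9.60228691e-01 3.17048132e-01] [0.46539561 0.2174536  0.17000403]
```

View pics/m6.png

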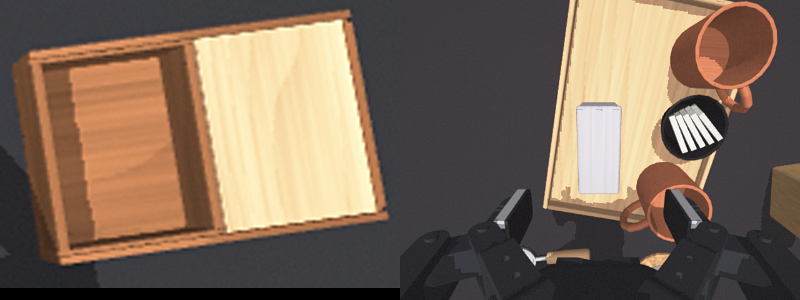

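Panel is fully open (right edge at the far wall, well bare; 11 N stop reaction). The tin sits aligned and central between the fingers.

Run:
```python
from h import *
tn=np.array([.4654,.2174]);o=[np.pi,0,np.pi/2+.117]
print(move_l([*tn,.033],feed=.12,force_limit=12)); gripper_close(); s=sense(); print(s['time'],s['finger_gap'],s['grip_force'],s['ee_pos'],s['wrist_force'])
move_l([*tn,.17],feed=.12); s=sense(); print(s['time'],s['finger_gap'],s['wrist_force'])
w=np.array([.4951,-.2149])
move_l([*w,.17],ori=[np.pi,0,np.pi/2+.118],feed=.2); s=sense(); print(s['time'],s['finger_gap'],s['ee_pos'])
t=shot('top','t7');m=shot('scene','s7')
x=np.hstack([cv2.resize(t['pixels'][200:340,360:547],(400,300)),cv2.resize(m['pixels'][120:320,60:327],(400,300))]);cv2.imwrite('pics/m7.png',x)
```

```text
False
21.0 0.047103024335964395 60.496487617492676 [0.46577272 0.21754574 0.03357619] [ 0.26715443 -0.20284489  5.57865161]
22.2917 0.04702549335297419 [-0.37792489 -0.70332553 -3.20951367]
24.6083 0.04732720784261065 [ 0.49506967 -0.21427622  0.16998357]
```

View pics/m7.png

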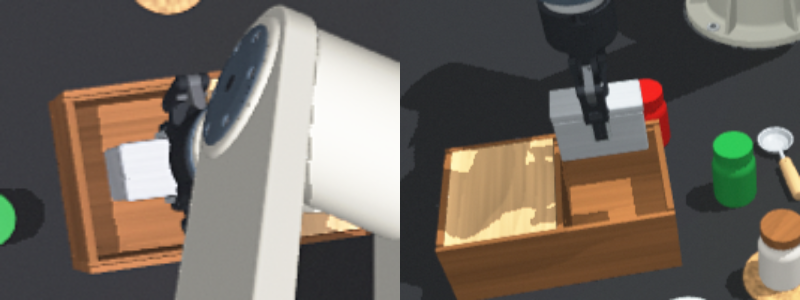

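Tin held level over the bare well. Lower it guarded.

Run:
```python
from h import *
w=np.array([.4951,-.2149])
a=move_l([*w,.042],feed=.1,force_limit=10); s=sense(); print(a,s['time'],s['ee_pos'],s['wrist_force'])
if not a:
    print(move_l([*w,.028],feed=.03,force_limit=4)); s=sense(); print(s['time'],s['ee_pos'],s['wrist_force'])
    if s['ee_pos'][2]<.038:
        gripper_open(); move_l([*w,.17],feed=.15)
        yw=.118;ey=np.array([-np.sin(yw),np.cos(yw)]);p=np.array([.4954,-.2261])
        q=p-.117*ey; goto([*q,.15],[np.pi,0,np.arctan2(q[1],q[0])+np.pi/2]); gripper_close()
        t=shot('top','t8');m=shot('scene','s8')
        x=np.hstack([cv2.resize(t['pixels'][200:340,360:547],(400,300)),cv2.resize(m['pixels'][120:320,60:327],(400,300))]);cv2.imwrite('pics/m8.png',x); print(sense()['time'])
```

```text
False 26.1417 [ 0.49555951 -0.21510745  0.04256945] [ 0.01037373 -0.01827785 -2.47754453]
True
26.4917 [ 0.49596207 -0.21510489  0.03419891] [2.64346765 0.50955394 0.36301412]
29.4667
```

View pics/m8.png

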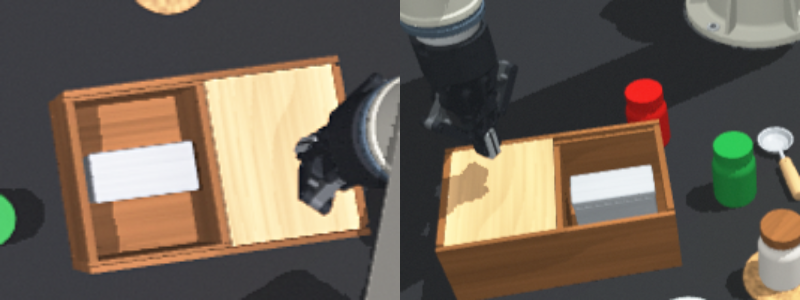

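Tin stands upright in the well, below the rim. Slide the panel shut.

Run:
```python
from h import *
yw=.118;ey=np.array([-np.sin(yw),np.cos(yw)]);p=np.array([.4954,-.2261])
q=p-.117*ey
print(move_l([*q,.085],feed=.06,force_limit=8)); s=sense(); print(s['ee_pos'])
move_l([*q,.0935],feed=.03)
e=q+.134*ey
move_l([*e,.0935],feed=.08); s=sense(); print(s['time'],s['ee_pos'],s['wrist_force'])
move_l([*e,.2],feed=.15)
goto([.30,.30,.3],[np.pi,0,np.pi/4+np.pi/2]); 
t=shot('top','t9');m=shot('scene','s9'); s=sense(); print(s['time'],s['wrist_force'])
cv2.imwrite('pics/m9.png',np.hstack([cv2.resize(t['pixels'][210:345,300:547],(400,219)),cv2.resize(m['pixels'][120:330,60:444],(400,219))]))
```

```text
True
[ 0.50875023 -0.34197551  0.09501157]
32.3917 [ 0.49481406 -0.21116395  0.09494476] [-4.41452061 -7.36573068 16.34844241]
35.35 [-0.23876004 -0.17240317  0.37773634]
```

View pics/m9.png

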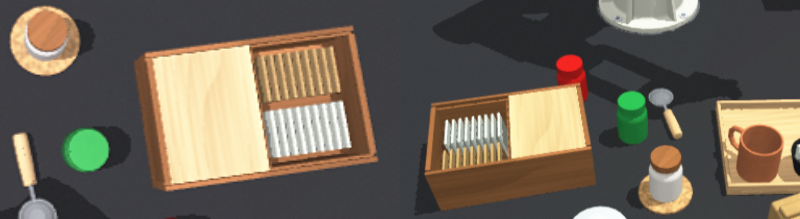

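The panel is against the left wall with no gap, a 7 N stop reaction confirmed it, and the jar stands on the coaster.

```bash
python3 -c "
from station import *
print(job_done())"
```

```text
the job is handed in; nothing more can be done
None
```

The job is handed in at about 35 s on the robot's clock: the sugar jar stands on the left-hand coaster, the tin is upright in the well, and the panel is slid fully shut over it.

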